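# Run the exhibit on its key switch

## Task

Switch the radio exhibit on: press the key switch's spring pedal down to its stop so that the red dust shutter slides off the keyhole, and let the pedal come up again. Then take the red key from the wooden rack, push it fully home in the cylinder past the sticky pins, turn it a quarter clockwise to the stop and finish while still gripping it there, because the cylinder springs back if let go. Leave the blue key in the rack and do not disturb the other things on the table.

Things in the scene. Friction and masses are not known exactly. Their poses are not given: they have to be found in the camera images.
- switch_box: Grey key switch box, 75x80x60 mm, fixed to the table on a dark base plate (6 mm thick, 80 mm wide, reaching 128 mm in -x from the origin). Origin: on the table under the axis of the brass key cylinder. Its x axis points away from the pedal. A red sheet shutter lies on top, on the pedal's side, 60 to 74 mm above the table; the pedal's arm moves it.
- keyhole (a point): Centre of the keyhole's mouth in the brass cylinder's top, 60 mm above the table, axes as switch_box. The upright slot is 7 mm along x by 18 mm along y (core at 0), 35 mm deep, mouth bevelled 2 mm. Two stiff spring pins stand into it 11 and 20 mm down: the key needs a firm push of 5 to 20 N; rocking its yaw by up to 6 degrees while pushing helps.
- pedal_pad (a point): Point on top of the pedal's black ribbed rubber pad (40 x 50 mm), in the middle of its width, 48 mm in front of the pedal's hinge; push down here. Moves with the pedal: about 43 mm above the table at rest, 21 mm when at its stop, when it has also moved some 8 mm away from the box in -x of switch_box.
- pedal (a joint): Angle of the spring pedal: 0 up (at rest), 0.50 rad down at its stop. Takes 4 N rising to about 10 N at the pad; springs up by itself.
- shutter_plate (a joint): Travel of the red dust shutter: 0 covers the keyhole, about 0.024 m when the pedal's arm has pushed it fully open towards the pedal's side; it stays where it is left.
- core (a joint): Angle of the brass cylinder: 0 at rest, 1.571 rad turned a quarter clockwise (seen from above) at its stop. A spring of 0.06 (at 0) to 0.14 N m (at the stop) turns it back. The key has about 0.12 rad of play in the slot, so the key must be turned somewhat further than a quarter.
- key_rack: Fixed wooden block 60x100x36 mm with two upright slots 50 mm apart along its y; origin at the centre of its underside.
- red_key: Key with a red bow, upright in the rack, 72 mm long, 45 g. Origin at the blade's tip, z towards the bow. Steel blade z 0 to 30 mm, 5 mm (x) by 16 mm (y), the last 6 mm only 3 mm thick; collar, 26 mm across, to 34; neck to 38; bow 38 to 72 mm, 8 mm thick (x), 30 mm wide (y): grip it across the thickness. Half a turn about z makes no difference to the fit.
- red_key_collar (a point): Centre of the underside of the red key's collar, 30 mm from the blade's tip; it lies on the cylinder's face when the key is fully home.
- blue_key: Key of the same shape with a blue bow, in the rack's other slot; it stays there.
- compass: Olive pocket compass, 64x55x20 mm, bystander; origin under its centre.
- cell_b: Red and yellow dry cell, standing, 27 mm across, 50 mm high, bystander; origin under its centre.
- valve_carton: Upright brown carton, 35x34x75 mm, bystander; origin under its centre.
- egg_insulator: White porcelain insulator, 32 mm across, 41 mm high, bystander; origin under its centre.
- stamp: Wooden hand stamp, 22x50x55 mm, bystander; origin under its centre.
- spares_tin: Olive hinged tin, 76x93x36 mm, closed, bystander; origin under its centre.

How it is judged:
On the way, in this order (a step that is already met when the one before it is completed fails the run):
1. the pedal is down at its stop and has opened the shutter (value of joint pedal above 0.45 rad and value of joint shutter_plate above 0.02 m), for 0.1 s.
2. the red key is fully home in the cylinder, which is not yet turned, and the pedal is up (z of red_key_collar in the frame of keyhole below 0.003 m and horizontal distance between red_key_collar and keyhole below 0.004 m and angle between red_key's own z axis and vertical below 0.12 rad and value of joint core below 0.5 rad and value of joint pedal below 0.06 rad), for 0.1 s.
At the end, for the whole second after the job is handed in: The cylinder is turned 1.45 rad or more; the red key is home in it (collar within 4 mm of face and axis, tilt under 0.12 rad), gripped with over 2 N; the shutter is open over 18 mm, the pedal is up (under 0.06 rad), the blue key is within 15 mm of its start (value of joint core above 1.45 rad and z of red_key_collar in the frame of keyhole below 0.004 m and horizontal distance between red_key_collar and keyhole below 0.004 m and angle between red_key's own z axis and vertical below 0.12 rad and contact force between the fingers and red_key above 2 N and value of joint shutter_plate above 0.018 m and value of joint pedal below 0.06 rad and distance of blue_key from where it was at the start of the episode below 0.015 m); the arm keeps its last pose, push and grip.
It fails at once if the blue key is disturbed (over 15 mm) (distance of blue_key from where it was at the start of the episode above 0.015 m).
It fails at once if a bystander is pushed away (over 20 mm) (distance of any of compass, cell_b, valve_carton, egg_insulator, stamp, spares_tin from where it was at the start of the episode above 0.02 m).
It also fails if it takes over 58 s, if anything falls off the work surface, if the arm or the gripper's body presses on something with over 40 N, if the wrist force passes 120 N, or if a joint passes its speed limit or range.

## Robot

A 7-joint arm with a two-finger parallel gripper is mounted at the origin on a cart in front of the work surface, level with it; the furniture and walls round the work are solid. World frame = base frame: x ahead of the robot, y to its left, z up, the work surface at z = 0. Lengths are in m, angles in rad, forces in N, time in s.
With the tool pointing down it reaches from about 0.35 to 0.9 m from the base axis. Payload 8.1 kg.
Tool frame: the origin (TCP) lies at the very end of the fingers, on their centre line; the grasp point (between the pads) lies arm.grip_point_offset behind it (arm.grip_point_offset is the distance from the TCP to the grasp point, in m); z points along the fingers, y is the line along which they close (so a half turn about z gives the same grasp; the last joint's range is limited). The gripper opens to 92 mm and grips with 3 to 60 N. Pads are 19 mm wide; open, the fingers measure 130 mm over their backs; the gripper's body (75 mm by 190 mm) begins 47 mm behind the grasp point.
Start: joints at [-1.353, 0.434, 0.025, 1.573, -0.012, 1.134, -0.075], TCP at [0.197, 0.593, 0.198] pointing down, gripper open.
Joint ranges: [-2.62, 2.62], [-0.44, 2.09], [-1.27, 1.32], [0.08, 2.57], [-1.32, 4.46], [0.12, 2], [-2.74, 2.74]. Speed limits (rad/s): [2.22, 2.22, 3.01, 3.01, 3.14, 3.14, 3.14].

## Interface

Orientations are given as a rotation vector (axis times angle).
In Python, from cell import arm gives the robot as it stands. The module is installed in compiled form; this text tells all that it offers.
- The arm moves only by the shell command python3 -m creep 'ROWS' [OPENING] [FORCE]. ROWS is JSON, a list of rows, each a list of 6 numbers: the shift along the tool's x, y, z scaled (see below), then the turn, a rotation vector about the tool's x, y, z scaled (see below). A call has 1 to 20 rows; each row shifts and turns the commanded pose from where the row before left it, along the tool's axes as they then stand; what a row does not reach is not made up. The controller multiplies each number of a shift by 0.4 m and each number of a turn by 120 degrees. A row lasts 1/12 s, in which the tool goes at most 41.7 mm and 7.16 degrees, less where a joint would pass 70% of its speed; a pose out of reach is approached as far as the arm can. A call with a number of a shift or a turn outside -1 to 1 is refused whole. A call with a gripper value outside its range is refused whole. OPENING is the closure, from -1 (fully open) to 1 (shut), set as the call begins (- or left out, the last holds). The fingers move at their own pace and stop on an object; FORCE is the grip in N (left out, the last holds). Time passes only in rows, so rows that do not move let the fingers close. It gives the time, the measured TCP pose, the force, the opening and the grip force at its end, in the units of the state.
- arm.observe(): the state, without advancing time (a new reading comes with each control period).
- arm.get_image(name): name is "scene" or "top"; returns a dict with "frame" (420x560x3 uint8, red, green, blue), "intrinsics" (3x3 intrinsics, pixels), "distortion" ([k1, k2, p1, p2, k3] as OpenCV has them; the pictures are not rectified), "rvec" (rotation vector, rad) and "tvec" (3), from world to camera coordinates, as OpenCV has them. Camera axes: x right, y down, z forward; pixel columns grow to the right and rows downward; lengths in m; the calibration is good to about 2 mm. A picture is of the moment at which its call begins. There is no depth.
- arm.sign_off(): hands the job in; it is judged then, once.
The state is a dict: "clock": time; "joints": joint angles; "dq": joint speeds; "joint_efforts": joint torques, N m; "position": TCP position; "ee_rot": TCP orientation; "force": force on the tool from outside, world axes, zero at the start; "ft_torque": the same for the moment, N m; "width": opening from 0.0 (shut) to 1.0 (fully open); "gripper_force": force on a finger pad.
Only numpy, scipy, OpenCV 4.12 (cv2) and the standard library are available. Lean on these libraries where they do the work, as an engineer would, in place of code of your own. Each camera call takes 0.05 s, during which the arm holds its last target. There are 200 camera calls.

## Working session

There is one attempt and no reset: what is moved stays moved. The work goes in short steps, Python scripts to look and compute and a shell command to move; the robot and the scene stay as the last step left them, time stands still between calls to the robot, and variables do not carry over. Pictures are saved under pics/ and viewed, at most 10 in all, crops included, and the job is handed in when it is done.

```bash
mkdir -p pics; cat > h.py <<'E'
import numpy as np, cv2
from cell import arm
def grab(n):
    d=arm.get_image(n); np.savez(f'pics/{n}.npz',**{k:np.array(v) for k,v in d.items()})
    return d
def load(n): return dict(np.load(f'pics/{n}.npz'))
def ray(d,px):
    K=np.array(d['intrinsics'],float);D=np.array(d['distortion'],float)
    R=cv2.Rodrigues(np.array(d['rvec'],float))[0];t=np.array(d['tvec'],float).ravel()
    p=cv2.undistortPoints(np.array(px,float).reshape(-1,1,2),K,D).reshape(-1,2)
    v=np.c_[p,np.ones(len(p))]@R
    return -R.T@t, v
def onz(d,px,z):
    c,v=ray(d,px); return c+v*((z-c[2])/v[:,2])[:,None]
def proj(d,P):
    return cv2.projectPoints(np.array(P,float).reshape(-1,3),np.array(d['rvec'],float),np.array(d['tvec'],float),np.array(d['intrinsics'],float),np.array(d['distortion'],float))[0].reshape(-1,2)
def tri(d1,p1,d2,p2):
    c1,v1=ray(d1,[p1]);c2,v2=ray(d2,[p2]);v1=v1[0];v2=v2[0]
    s=np.linalg.lstsq(np.c_[v1,-v2],c2-c1,rcond=None)[0]
    a=c1+s[0]*v1;b=c2+s[1]*v2
    return (a+b)/2,np.linalg.norm(a-b)
E
python3 - <<'E'
from h import *
for n in('scene','top'):
    d=grab(n); cv2.imwrite(f'pics/{n}0.png',cv2.resize(d['frame'][:,:,::-1],(800,600),interpolation=cv2.INTER_CUBIC))
    print(n,ray(d,[[280,210]]))
s=arm.observe();print(s,arm.grip_point_offset)
E
```

```text
scene (array([0.17036226, 0.5023795 , 0.70332819]), array([[ 0.34229266, -0.67806947, -0.65044795]]))
top (array([ 0.31186719, -0.1488916 ,  0.89717831]), array([[ 0.20149253, -0.02534573, -0.97916629]]))
{'clock': 0.1, 'joints': array([-1.35261116,  0.4351459 ,  0.02496575,  1.57401185, -0.01155916,
        1.13398307, -0.07513083]), 'dq': array([ 0.00074663, -0.00171494, -0.00183835, -0.00095922, -0.00136524,
        0.00042529,  0.0008611 ]), 'joint_efforts': array([ 2.23492709e-03, -6.69124746e+01,  9.87619311e-01, -3.15144396e+01,
       -6.04665815e-02,  3.74653295e-02,  6.44841953e-05]), 'position': array([0.19697681, 0.59262609, 0.19762577]), 'ee_rot': array([-5.01837871e-01, -3.10118685e+00,  2.20345705e-03]), 'force': array([0.6037011 , 0.04540841, 0.52764729]), 'ft_torque': array([-0.03867444, -0.02453093, -0.01726835]), 'gripper_force': 0.0, 'width': 0.9972052817318464} 0.0188
```

View pics/scene0.png

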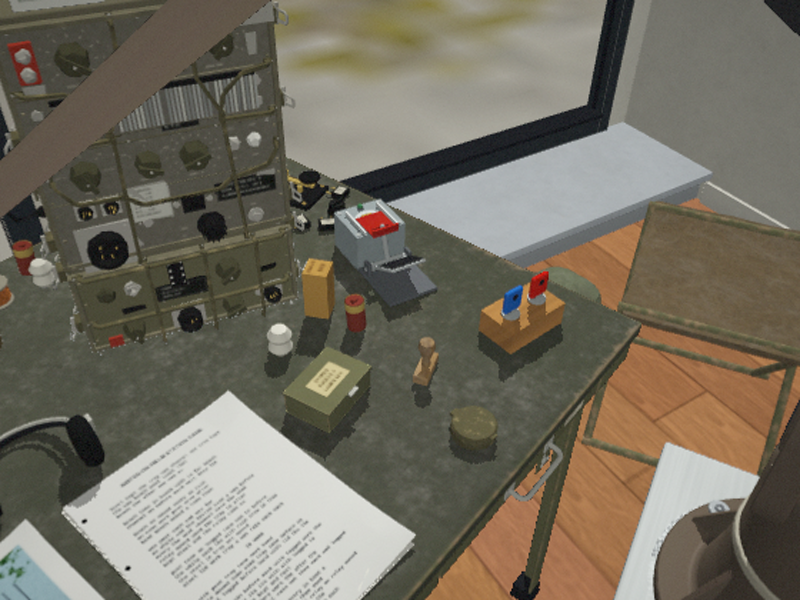

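View pics/top0.png

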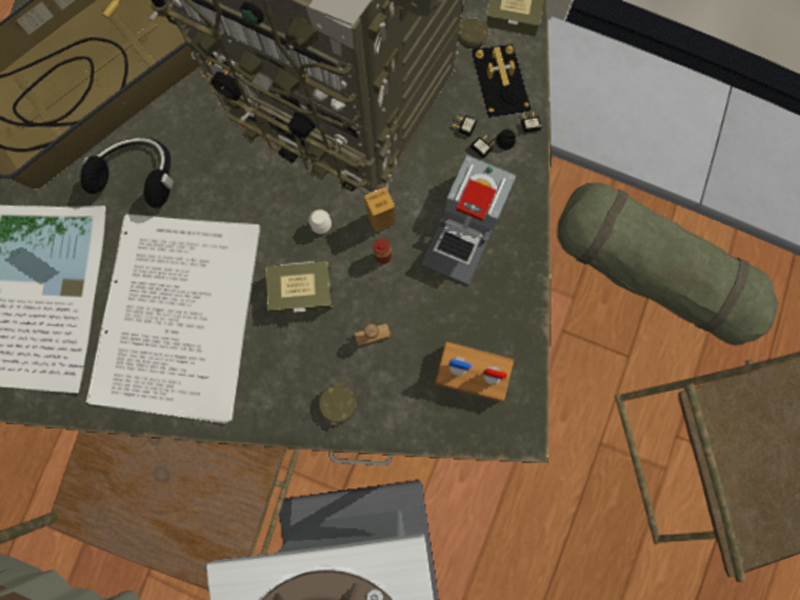

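The scene view shows the switch box around (370,235), the pedal pad at (400,263) and the rack with the blue key at (513,300) and the red key at (540,285). In the top view (800x600), the shutter is at (478,198), the pad at (458,245), the blue key at (460,366) and the red key at (494,374). I'll zoom in for exact pixels.

```bash
python3 - <<'E'
from h import *
t=load('top')['frame'][:,:,::-1]; s=load('scene')['frame'][:,:,::-1]
def crop(f,x,y,w,h,k):
    c=cv2.resize(f[y:y+h,x:x+w],None,fx=k,fy=k,interpolation=cv2.INTER_CUBIC)
    for i in range(0,w,10): cv2.line(c,(i*k,0),(i*k,6 if i%50 else 14),(255,255,255),1)
    for i in range(0,h,10): cv2.line(c,(0,i*k),(6 if i%50 else 14,i*k),(255,255,255),1)
    return c
a=crop(t,290,105,80,100,6); b=crop(s,225,130,50,100,6)
cv2.imwrite('pics/c1.png',np.hstack([a,b])); 
a=crop(t,300,232,66,55,6);b=crop(s,330,185,66,66,6)
a=cv2.copyMakeBorder(a,0,66,0,0,cv2.BORDER_CONSTANT)
cv2.imwrite('pics/c2.png',np.hstack([a,b]))
for n,f in(('top',t),('scene',s)):
    d=load(n);hsv=cv2.cvtColor(f.copy(),cv2.COLOR_BGR2HSV)
    for nm,m in(('red',((hsv[...,0]<6)|(hsv[...,0]>172))&(hsv[...,1]>180)&(hsv[...,2]>90)),('blue',(abs(hsv[...,0].astype(int)-108)<12)&(hsv[...,1]>170)&(hsv[...,2]>90))):
        c,_=cv2.findContours(m.astype(np.uint8),cv2.RETR_EXTERNAL,cv2.CHAIN_APPROX_NONE)
        for k in c:
            if cv2.contourArea(k)>25: print(n,nm,cv2.minAreaRect(k),cv2.contourArea(k))
E
```

```text
top red ((346.82354736328125, 261.2059020996094), (14.309601783752441, 3.8805696964263916), 14.03624439239502) 38.0
top red ((332.8707275390625, 139.30174255371094), (19.958581924438477, 21.928178787231445), 23.198589324951172) 391.5
top blue ((321.6176452636719, 254.5294189453125), (13.096923828125, 3.152963161468506), 14.03624439239502) 28.0
scene red ((81.00000762939453, 238.00001525878906), (6.260990142822266, 8.049844741821289), 63.43495178222656) 30.0
scene red ((376.7307434082031, 198.84616088867188), (10.78638744354248, 19.807729721069336), 11.309932708740234) 141.0
scene red ((264.2615051269531, 156.37158203125), (15.8041353225708, 25.957096099853516), 73.3007583618164) 266.5
scene red ((16.5, 41.0), (25.614450454711914, 14.230250358581543), 71.56504821777344) 92.5
scene blue ((358.59014892578125, 209.0082244873047), (11.679110527038574, 18.92197036743164), 5.19442892074585) 143.5
```

View pics/c1.png

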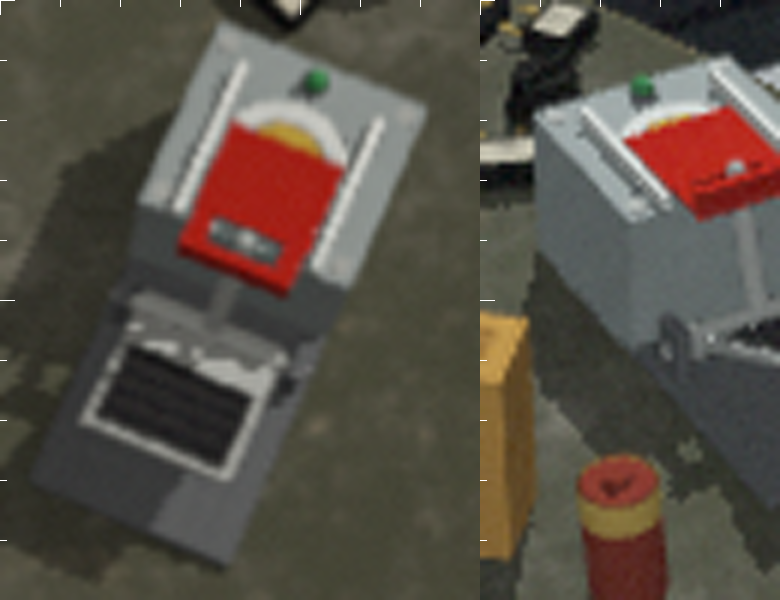

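View pics/c2.png

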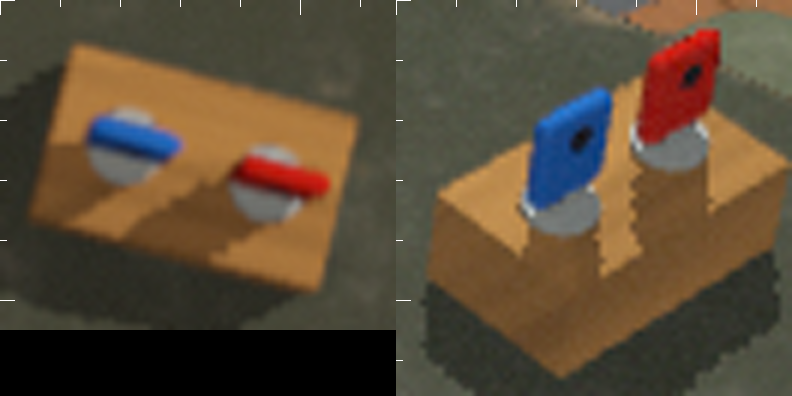

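```bash
cat > m.py <<'E'
from h import *
d=load('top');s=load('scene')
T=lambda p,o:(np.array(p,float)+.5)/6-.5+np.array(o)
o1=(290,105);o2=(300,232)
np.set_printoptions(precision=4,suppress=True)
bt=onz(d,T([(218,22),(427,108),(350,288),(140,207)],o1),.06); print('box',bt,bt.mean(0),[np.linalg.norm(bt[i]-bt[i-1]) for i in range(4)])
def yaw(v): return np.degrees(np.arctan2(v[1],v[0]))
print('yaw x', yaw(bt[0]-bt[3]),yaw(bt[1]-bt[2]),'y',yaw(bt[0]-bt[1])-90,yaw(bt[3]-bt[2])-90)
bp=onz(d,T([(228,565),(33,478)],o1),.006);print('plate end',bp,bp.mean(0),np.linalg.norm(bp[0]-bp[1]),yaw(bp[1]-bp[0])-90)
pd=onz(d,T([(128,345),(258,395),(225,465),(95,415)],o1),.043);print('pad',pd.mean(0),[np.linalg.norm(pd[i]-pd[i-1]) for i in range(4)])
rk=onz(d,T([(75,43),(357,120),(320,290),(30,215)],o2),.036);print('rack',rk,rk.mean(0),[np.linalg.norm(rk[i]-rk[i-1]) for i in range(4)],'y',yaw(rk[0]-rk[1])-90,yaw(rk[3]-rk[2])-90)
for nm,px,col in(('red',(281,177),(268,190)),('blue',(134,139),(125,150))):
    print(nm,onz(d,T([px],o2),.078),onz(d,T([col],o2),.040))
# scene: hole in bow, bow top centres
S=lambda p:T(np.array(p)-(396,0),(330,185))
print(proj(s,[0.43,-.2,.04]))
for nm,px in(('red',(692,75)),('blue',(582,138))):
    q=S(px); c,v=ray(s,[q]); print(nm,'scene ray at z .064,.078',onz(s,[q],.061))
E
python3 m.py
```

```text
box [[ 0.6921 -0.2992  0.06  ]
 [ 0.6495 -0.3679  0.06  ]
 [ 0.5863 -0.3285  0.06  ]
 [ 0.6259 -0.2603  0.06  ]] [ 0.6385 -0.314   0.06  ] [np.float64(0.07682397829916697), np.float64(0.08084588064521303), np.float64(0.07447483867827949), np.float64(0.07886290556130857)]
yaw x -30.40917551919716 -31.91744854287092 y -31.799106191378833 -30.10846194714044
plate end [[ 0.5057 -0.2778  0.006 ]
 [ 0.5477 -0.2125  0.006 ]] [ 0.5267 -0.2451  0.006 ] 0.07757751915652081 -32.713963520551154
pad [ 0.5574 -0.2638  0.043 ] [np.float64(0.028483753213659126), np.float64(0.04916742166890948), np.float64(0.028407148079864476), np.float64(0.04883905461028324)]
rack [[ 0.4201 -0.2283  0.036 ]
 [ 0.3803 -0.3201  0.036 ]
 [ 0.3252 -0.2978  0.036 ]
 [ 0.3641 -0.2043  0.036 ]] [ 0.3725 -0.2626  0.036 ] [np.float64(0.0608990119956439), np.float64(0.10002269504531933), np.float64(0.05942569397568271), np.float64(0.10126495122315737)] y -23.448901678329634 -22.604726252027532
red [[ 0.3622 -0.284   0.078 ]] [[ 0.3609 -0.2852  0.04  ]]
blue [[ 0.3812 -0.2386  0.078 ]] [[ 0.3811 -0.2392  0.04  ]]
[[325.1489 221.7085]]
red scene ray at z .064,.078 [[ 0.3601 -0.2922  0.061 ]]
blue scene ray at z .064,.078 [[ 0.3797 -0.2459  0.061 ]]
```

```bash
cat > g.py <<'E'
# usage: g.py x y z yaw(deg of tool y axis) rows : prints row needed (tool axes, scaled), tool vertical
from h import *
import sys
from scipy.spatial.transform import Rotation as Ro
def go(x,y,z,yaw,rows):
    s=arm.observe(); R=Ro.from_rotvec(s['ee_rot']); p=s['position']
    a=np.radians(yaw); Y=np.array([np.cos(a),np.sin(a),0]);Z=np.array([0,0,-1.]);X=np.cross(Y,Z)
    best=None
    for k in(1,-1):
        G=Ro.from_matrix(np.c_[k*X,k*Y,Z]); w=(R.inv()*G).as_rotvec()
        if best is None or np.linalg.norm(w)<np.linalg.norm(best): best=w
    dp=R.inv().apply(np.array([x,y,z])-p)
    n=int(rows)
    print('pos',p.round(4),'yawY',np.degrees(np.arctan2(*R.as_matrix()[[1,0],1])).round(2),'tiltz',R.as_matrix()[:,2].round(3),'F',s['force'].round(1),'t',round(s['clock'],2),'w',round(s['width'],3),'j',s['joints'].round(2))
    print('total shift mm',(dp*1000).round(1),'scaled',(dp/.4).round(4),'turn deg',np.degrees(best).round(2),'scaled',(np.degrees(best)/120).round(4),'perrow',(dp/.4/n).round(4),(np.degrees(best)/120/n).round(4))
if __name__=='__main__': go(*map(float,sys.argv[1:]))
E
python3 - <<'E'
from h import *
s=load('scene');d=load('top')
k=.7
print('radio base',onz(s,np.array([(95,350),(300,300)])*k,0).round(3))
print('carton top',onz(d,np.array([(380,208)])*k,.075).round(3),'cell',onz(d,np.array([(383,245)])*k,.05).round(3),'stamp',onz(d,np.array([(374,335)])*k,.03).round(3))
E
python3 g.py 0.42 0.2 0.2 58.8 12; python3 -m creep '[[0,0,-0.05,0,0,0],[0,0,0,0,0,0.02]]' 1 20; python3 g.py 0.42 0.2 0.2 58.8 12
```

```text
radio base [[ 0.843  0.05   0.   ]
 [ 0.664 -0.163  0.   ]]
carton top [[ 0.619 -0.16   0.075]] cell [[ 0.571 -0.157  0.05 ]] stamp [[ 0.444 -0.127  0.03 ]]
pos [0.197  0.5926 0.1976] yawY 71.62 tiltz [-0.    -0.001 -1.   ] F [0.6 0.  0.5] t 0.1 w 0.997 j [-1.35  0.44  0.02  1.57 -0.01  1.13 -0.08]
total shift mm [-335.5 -302.3   -1.9] scaled [-0.8387 -0.7556 -0.0047] turn deg [-0.08  0.02 12.82] scaled [-0.0007  0.0002  0.1068] perrow [-0.0699 -0.063  -0.0004] [-0.0001  0.      0.0089]
clock: 0.27
position: [0.1974, 0.594, 0.2205]
ee_rot: [0.566, 3.09, 0.004]
force: [0.7, 0.5, 0.9]
width: 0.908
gripper_force: 0.0
pos [0.1974 0.594  0.2205] yawY 69.25 tiltz [ 0.001  0.002 -1.   ] F [0.7 0.5 0.9] t 0.27 w 0.908 j [-1.36  0.42  0.04  1.54 -0.02  1.18 -0.11]
total shift mm [-347.8 -289.6   19.8] scaled [-0.8694 -0.724   0.0494] turn deg [ 0.13 -0.03 10.45] scaled [ 0.0011 -0.0002  0.087 ] perrow [-0.0725 -0.0603  0.0041] [ 0.0001 -0.      0.0073]
```

```bash
python3 -m creep '[[-0.062,-0.052,0,0,0,0.006],[-0.062,-0.052,0,0,0,0.006],[-0.062,-0.052,0,0,0,0.006],[-0.062,-0.052,0,0,0,0.006],[-0.062,-0.052,0,0,0,0.006],[-0.062,-0.052,0,0,0,0.006],[-0.062,-0.052,0,0,0,0.006],[-0.062,-0.052,0,0,0,0.006],[-0.062,-0.052,0,0,0,0.006],[-0.062,-0.052,0,0,0,0.006],[-0.062,-0.052,0,0,0,0.006],[-0.062,-0.052,0,0,0,0.006],[-0.062,-0.052,0,0,0,0.006],[-0.062,-0.052,0,0,0,0.006],[0,0,0,0,0,0]]'; python3 g.py 0.557 -0.264 0.12 58.8 12;python3 g.py 0.47 -0.264 0.2 58.8 14
```

```text
clock: 1.52
position: [0.3867, 0.1754, 0.2183]
ee_rot: [0.848, 3.024, -0.002]
force: [-0.6, -0.1, 0.2]
width: 0.006
gripper_force: 0.0
pos [0.3867 0.1754 0.2183] yawY 58.67 tiltz [ 0.    -0.002 -1.   ] F [-0.6 -0.1  0.2] t 1.52 w 0.006 j [-0.82  0.08  0.29  2.02 -0.02  1.05  0.5 ]
total shift mm [-373.8 -286.6   99.1] scaled [-0.9345 -0.7165  0.2479] turn deg [-0.08  0.07 -0.13] scaled [-0.0006  0.0006 -0.0011] perrow [-0.0779 -0.0597  0.0207] [-0.0001  0.     -0.0001]
pos [0.3867 0.1754 0.2183] yawY 58.67 tiltz [ 0.    -0.002 -1.   ] F [-0.6 -0.1  0.2] t 1.52 w 0.006 j [-0.82  0.08  0.29  2.02 -0.02  1.05  0.5 ]
total shift mm [-299.6 -331.9   19.1] scaled [-0.749  -0.8299  0.0478] turn deg [-0.08  0.07 -0.13] scaled [-0.0006  0.0006 -0.0011] perrow [-0.0535 -0.0593  0.0034] [-0.      0.     -0.0001]
```

```bash
python3 -m creep '[[-0.054,-0.06,0.003,0,0,0],[-0.054,-0.06,0.003,0,0,0],[-0.054,-0.06,0.003,0,0,0],[-0.054,-0.06,0.003,0,0,0],[-0.054,-0.06,0.003,0,0,0],[-0.054,-0.06,0.003,0,0,0],[-0.054,-0.06,0.003,0,0,0],[-0.054,-0.06,0.003,0,0,0],[-0.054,-0.06,0.003,0,0,0],[-0.054,-0.06,0.003,0,0,0],[-0.054,-0.06,0.003,0,0,0],[-0.054,-0.06,0.003,0,0,0],[-0.054,-0.06,0.003,0,0,0],[-0.054,-0.06,0.003,0,0,0],[0,0,0,0,0,0]]'; python3 g.py 0.557 -0.264 0.08 58.8 10;python3 m.py|grep -i plate
```

```text
clock: 2.77
position: [0.4719, -0.2686, 0.2014]
ee_rot: [0.845, 3.025, -0.006]
force: [-0.2, -0.3, 0.8]
width: 0.002
gripper_force: 0.0
pos [ 0.4719 -0.2686  0.2014] yawY 58.78 tiltz [-0.    -0.004 -1.   ] F [-0.2 -0.3  0.8] t 2.77 w 0.002 j [-0.08  0.33  0.66  1.81 -0.22  1.07  1.69]
total shift mm [-70.1  48.5 121.4] scaled [-0.1753  0.1212  0.3035] turn deg [-0.2   0.12 -0.02] scaled [-0.0017  0.001  -0.0001] perrow [-0.0175  0.0121  0.0304] [-0.0002  0.0001 -0.    ]
plate end [[ 0.5057 -0.2778  0.006 ]
```

```bash
python3 -m creep '[[-0.0175,0.012,0.03,0,0,0],[-0.0175,0.012,0.03,0,0,0],[-0.0175,0.012,0.03,0,0,0],[-0.0175,0.012,0.03,0,0,0],[-0.0175,0.012,0.03,0,0,0],[-0.0175,0.012,0.03,0,0,0],[-0.0175,0.012,0.03,0,0,0],[-0.0175,0.012,0.03,0,0,0],[-0.0175,0.012,0.03,0,0,0],[-0.0175,0.012,0.03,0,0,0],[0,0,0,0,0,0],[0,0,0,0,0,0]]'; python3 g.py 0.557 -0.264 0.045 58.8 5
python3 -m creep '[[0,0,0.02,0,0,0],[0,0,0.02,0,0,0],[0,0,0.02,0,0,0],[0,0,0.02,0,0,0],[0,0,0,0,0,0]]'; python3 - <<'E'
from h import *
d=grab('top');f=d['frame'][100:215,270:380,::-1]
cv2.imwrite('pics/p1.png',cv2.resize(f,None,fx=5,fy=5,interpolation=cv2.INTER_CUBIC))
E
python3 g.py 0.55 -0.26 0.02 58.8 5
```

```text
clock: 3.77
position: [0.5567, -0.2565, 0.0807]
ee_rot: [-0.835, -3.027, 0.0]
force: [-0.5, 0.0, -0.3]
width: 0.007
gripper_force: 0.0
pos [ 0.5567 -0.2565  0.0807] yawY 59.16 tiltz [-0.002  0.    -1.   ] F [-0.5  0.  -0.3] t 3.77 w 0.007 j [-0.03  0.58  0.56  1.77 -0.38  0.91  1.73]
total shift mm [-4.2 -6.3 35.7] scaled [-0.0104 -0.0158  0.0892] turn deg [-0.04 -0.1   0.36] scaled [-0.0003 -0.0008  0.003 ] perrow [-0.0021 -0.0032  0.0178] [-0.0001 -0.0002  0.0006]
clock: 4.18
position: [0.5558, -0.2562, 0.0477]
ee_rot: [-0.836, -3.026, -0.001]
force: [0.4, 1.3, -0.5]
width: 0.006
gripper_force: 0.0
pos [ 0.5562 -0.2565  0.0485] yawY 59.12 tiltz [-0.002  0.001 -1.   ] F [ 0.6  0.1 -0.5] t 4.23 w 0.004 j [-0.01  0.62  0.54  1.79 -0.41  0.85  1.75]
total shift mm [ 3.5 -6.2 28.5] scaled [ 0.0087 -0.0156  0.0713] turn deg [-0.01 -0.1   0.32] scaled [-0.0001 -0.0008  0.0027] perrow [ 0.0017 -0.0031  0.0143] [-0.     -0.0002  0.0005]
```

View pics/p1.png

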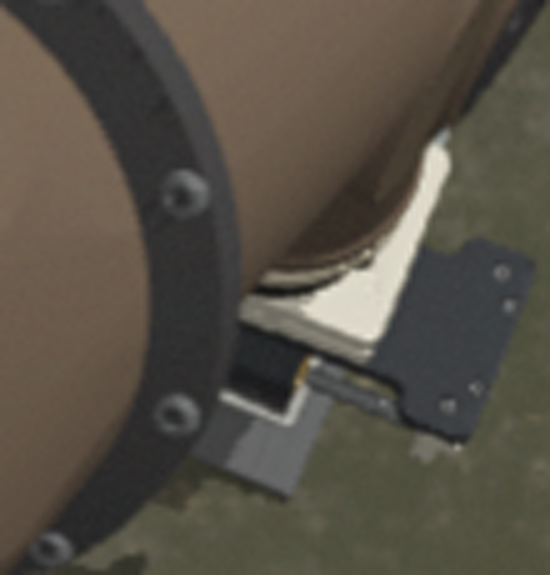

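The arm hides most of the box here. The fingers are over the pad, about 6 mm off-centre along tool y, so I'll correct that and press.

```bash
python3 -m creep '[[0,-0.0155,0,0,0,0.002],[0,0,0.01,0,0,0],[0.003,0,0.01,0,0,0],[0.003,0,0.01,0,0,0],[0.003,0,0.01,0,0,0],[0.003,0,0.01,0,0,0],[0.003,0,0.01,0,0,0],[0,0,0.006,0,0,0],[0,0,0,0,0,0],[0,0,0,0,0,0]]' 1 20; python3 g.py 0.55 -0.26 0.017 58.8 5
```

```text
clock: 5.07
position: [0.5484, -0.2587, 0.0231]
ee_rot: [-0.842, -3.026, -0.001]
force: [-3.2, 2.1, 4.1]
width: 0.005
gripper_force: 2.0
pos [ 0.5484 -0.2587  0.0231] yawY 58.9 tiltz [-0.001  0.001 -1.   ] F [-3.2  2.1  4.1] t 5.07 w 0.005 j [ 0.01  0.64  0.52  1.83 -0.43  0.79  1.78]
total shift mm [-2.1 -0.3  6.1] scaled [-0.0052 -0.0008  0.0152] turn deg [ 0.01 -0.06  0.1 ] scaled [ 0.0001 -0.0005  0.0008] perrow [-0.001  -0.0002  0.003 ] [ 0.     -0.0001  0.0002]
```

```bash
for i in 1; do python3 -m creep '[[0,0,0.008,0,0,0],[0,0,0.004,0,0,0],[0,0,0,0,0,0]]'; python3 -m creep '[[0,0,0.008,0,0,0],[0,0,0.004,0,0,0],[0,0,0,0,0,0]]'; done
```

```text
clock: 5.32
position: [0.5475, -0.2583, 0.0182]
ee_rot: [-0.842, -3.024, -0.002]
force: [-4.2, 2.5, 6.7]
width: 0.004
gripper_force: 3.2
clock: 5.57
position: [0.5489, -0.2591, 0.0138]
ee_rot: [0.842, 3.026, 0.0]
force: [-1.1, 1.1, 4.9]
width: 0.006
gripper_force: 1.8
```

```bash
python3 - <<'E'
from h import *
a=grab('scene')['frame'][110:230,215:315,::-1]
b=grab('top')['frame'][105:215,280:380,::-1]
a=cv2.resize(a,(400,480),interpolation=cv2.INTER_CUBIC);b=cv2.resize(b,(400,440),interpolation=cv2.INTER_CUBIC)
cv2.imwrite('pics/p2.png',np.hstack([a,cv2.copyMakeBorder(b,0,40,0,0,cv2.BORDER_CONSTANT)]))
E
python3 g.py 0.55 -0.26 0.02 58.8 5
```

```text
pos [ 0.549  -0.2592  0.0139] yawY 58.89 tiltz [ 0.001 -0.    -1.   ] F [-1.5  0.1  4.4] t 5.67 w 0.006 j [ 0.01  0.65  0.51  1.83 -0.44  0.77  1.78]
total shift mm [-1.2 -0.2 -6.1] scaled [-0.0031 -0.0004 -0.0153] turn deg [0.01 0.04 0.09] scaled [0.0001 0.0003 0.0008] perrow [-0.0006 -0.0001 -0.0031] [0.     0.0001 0.0002]
```

View pics/p2.png

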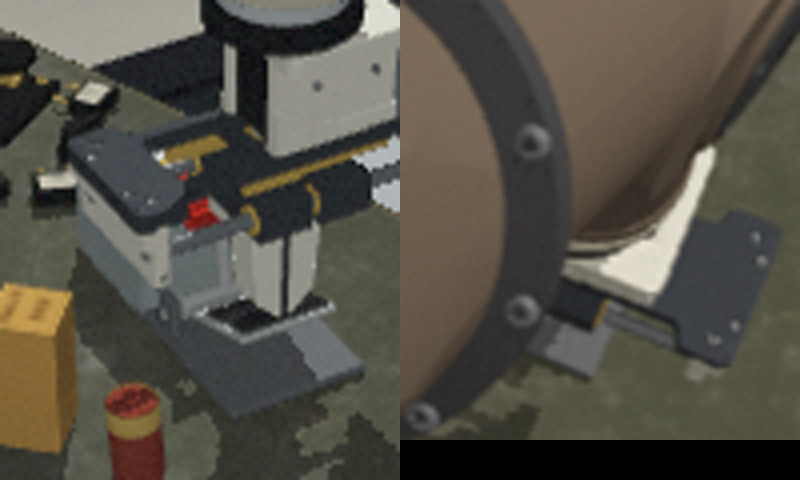

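The scene crop shows the closed fingertips on the pad at about (285,310), the pedal nearly flat and the shutter's red edge moved towards the pedal. The force is still low, so I'll push on until it climbs.

```bash
python3 -m creep '[[0,0,0.006,0,0,0],[0,0,0.004,0,0,0],[0,0,0,0,0,0]]'; python3 -m creep '[[0,0,0.006,0,0,0],[0,0,0.004,0,0,0],[0,0,0,0,0,0]]';
```

```text
clock: 5.92
position: [0.5488, -0.2591, 0.0097]
ee_rot: [0.842, 3.026, 0.0]
force: [-2.7, 1.5, 5.3]
width: 0.005
gripper_force: 2.3
clock: 6.17
position: [0.5486, -0.2589, 0.0056]
ee_rot: [-0.842, -3.026, -0.0]
force: [-1.6, 1.4, 5.9]
width: 0.003
gripper_force: 2.5
```

```bash
python3 - <<'E'
from h import *
s=load('scene')
c=lambda P:((proj(s,P)-(215,110))*4).round(0)
o=np.array([.637,-.3125]);X=np.array([.855,-.518]);Y=np.array([.518,.855])
print('tcp',c([.549,-.2592,.0139]))
for n,x,z in(('rest',-.0933,.043),('stop',-.1013,.021),('edge stop',-.121,.023),('mid',-.099,.03)):
    for y in(-.025,0,.025): print(n,y,c([*(o+X*x+Y*y),z]))
b=grab('scene')['frame'][130:230,215:315,::-1]
cv2.imwrite('pics/p3.png',cv2.resize(b,(600,600),interpolation=cv2.INTER_CUBIC))
E
```

```text
tcp [[271. 343.]]
rest -0.025 [[305. 273.]]
rest 0 [[263. 288.]]
rest 0.025 [[220. 303.]]
stop -0.025 [[311. 315.]]
stop 0 [[270. 330.]]
stop 0.025 [[228. 346.]]
edge stop -0.025 [[332. 333.]]
edge stop 0 [[290. 348.]]
edge stop 0.025 [[248. 364.]]
mid -0.025 [[310. 299.]]
mid 0 [[268. 314.]]
mid 0.025 [[226. 329.]]
```

View pics/p3.png

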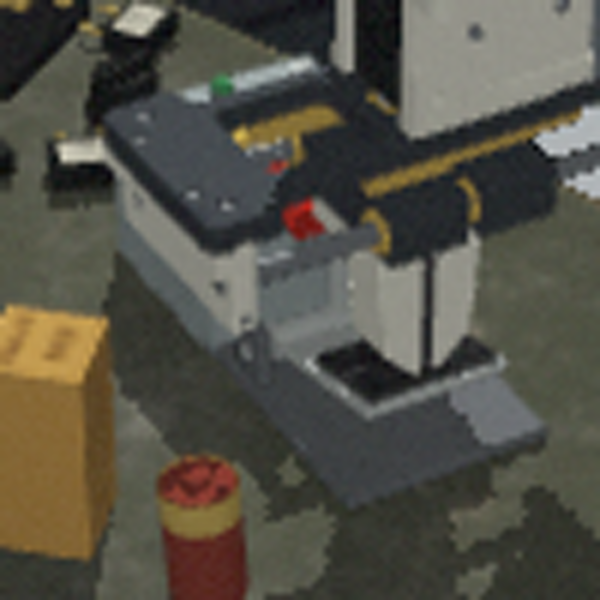

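The finger bottom at (425,375) appears about 15–20 mm higher than the reported TCP, and the pad isn't at its stop yet. I'll keep pressing.

```bash
for i in 1; do python3 -m creep '[[0,0,0.005,0,0,0],[0,0,0.003,0,0,0],[0,0,0,0,0,0]]';python3 -m creep '[[0,0,0.005,0,0,0],[0,0,0.003,0,0,0],[0,0,0,0,0,0]]'; python3 -m creep '[[0,0,0.005,0,0,0],[0,0,0,0,0,0],[0,0,0,0,0,0]]';done
```

```text
clock: 6.47
position: [0.5484, -0.2588, 0.0024]
ee_rot: [-0.842, -3.026, -0.001]
force: [-2.9, 1.2, 5.9]
width: 0.004
gripper_force: 2.9
clock: 6.72
position: [0.5481, -0.2587, -0.0008]
ee_rot: [-0.842, -3.025, -0.001]
force: [-3.3, 2.5, 6.7]
width: 0.005
gripper_force: 3.2
clock: 6.97
position: [0.5481, -0.2586, -0.0028]
ee_rot: [-0.842, -3.025, -0.001]
force: [-3.9, 2.9, 5.9]
width: 0.007
gripper_force: 3.2
```

```bash
python3 -m creep '[[0,0,0.005,0,0,0],[0,0,0.003,0,0,0],[0,0,0,0,0,0]]';python3 -m creep '[[0,0,0.005,0,0,0],[0,0,0.003,0,0,0],[0,0,0,0,0,0]]'; python3 -m creep '[[0,0,0.005,0,0,0],[0,0,0,0,0,0],[0,0,0,0,0,0]]'
```

```text
clock: 7.22
position: [0.5477, -0.2585, -0.0061]
ee_rot: [-0.842, -3.025, -0.001]
force: [-5.2, 2.4, 7.8]
width: 0.003
gripper_force: 3.8
clock: 7.47
position: [0.5477, -0.2584, -0.0076]
ee_rot: [-0.842, -3.025, -0.003]
force: [-11.5, 7.0, 27.0]
width: 0.006
gripper_force: 13.7
clock: 7.72
position: [0.5478, -0.2584, -0.0081]
ee_rot: [-0.843, -3.026, -0.004]
force: [-15.3, 8.9, 45.7]
width: 0.002
gripper_force: 22.7
```

The stop is reached at a reported z of -0.0076, with the finger pads carrying the load. Next I lift straight up and back off to see the shutter, and check the reported TCP against the image.

```bash
python3 -m creep '[[0,0,-0.02,0,0,0],[0,0,-0.05,0,0,0],[0,0,-0.08,0,0,0],[0,0,-0.08,0,0,0],[0,0,-0.08,0,0,0],[0.05,-0.05,-0.08,0,0,0],[0.05,-0.05,0,0,0,0],[0.05,-0.05,0,0,0,0],[0.05,-0.05,0,0,0,0],[0.05,-0.05,0,0,0,0],[0.05,-0.05,0,0,0,0],[0,0,0,0,0,0],[0,0,0,0,0,0]]' -1 20; python3 - <<'E'
from h import *
t=grab('top');s=grab('scene')
print(proj(t,arm.observe()['position']),proj(s,arm.observe()['position']))
a=cv2.resize(s['frame'][100:250,215:415,::-1],None,fx=2,fy=2,interpolation=cv2.INTER_CUBIC)
b=cv2.resize(t['frame'][100:300,280:400,::-1],None,fx=3,fy=3,interpolation=cv2.INTER_CUBIC)
a=cv2.copyMakeBorder(a,0,300,0,0,cv2.BORDER_CONSTANT)
cv2.imwrite('pics/p4.png',np.hstack([a,b]))
E
python3 g.py 0.361 -0.286 0.15 67 10
```

```text
clock: 8.8
position: [0.3837, -0.3003, 0.1443]
ee_rot: [0.846, 3.024, 0.0]
force: [1.0, 0.0, -0.1]
width: 0.902
gripper_force: 0.0
[[358.34273992 243.8704523 ]] [[373.31873304 155.54775806]]
pos [ 0.3857 -0.2996  0.1442] yawY 58.92 tiltz [ 0.001 -0.    -1.   ] F [ 0.2  0.1 -0.9] t 8.9 w 0.972 j [ 0.03  0.3   0.66  2.01 -0.24  0.9   1.85]
total shift mm [28.1 -1.1 -5.9] scaled [ 0.0703 -0.0027 -0.0147] turn deg [ 0.01  0.07 -8.08] scaled [ 0.0001  0.0006 -0.0673] perrow [ 0.007  -0.0003 -0.0015] [ 0.      0.0001 -0.0067]
```

View pics/p4.png

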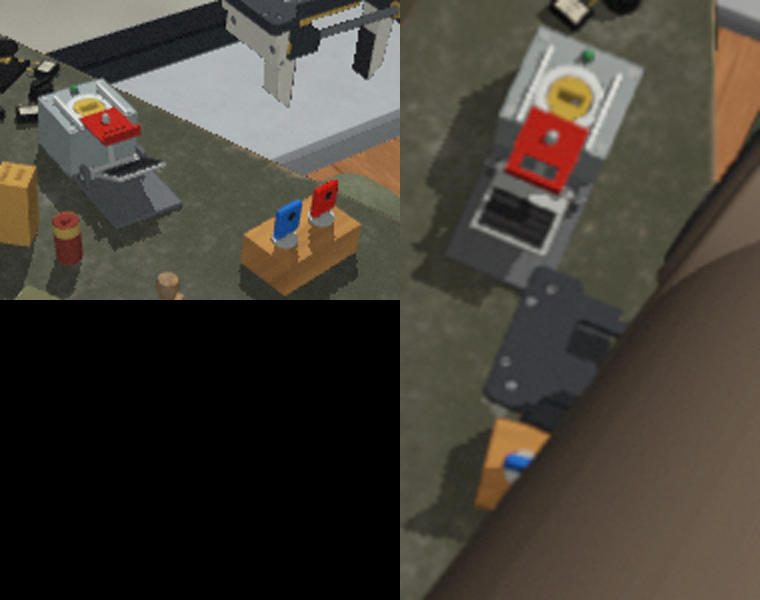

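The shutter is now clear: in the top crop the brass disc with its dark slot is at (571,97) and the pedal is up. The scene crop shows the fingertips at about (280,100) and (368,75), above where the reported TCP projects.

```bash
python3 - <<'E'
from h import *
t=load('top');s=load('scene');np.set_printoptions(precision=4,suppress=True)
hsv=cv2.cvtColor(t['frame'],cv2.COLOR_RGB2HSV)
m=np.zeros(hsv.shape[:2],np.uint8)
sub=hsv[115:150,320:355]
print('at hole',sub[12:22,10:24].tolist()[5])
b=((sub[...,0]>15)&(sub[...,0]<32)&(sub[...,1]>110)).astype(np.uint8)
c,_=cv2.findContours(b,cv2.RETR_EXTERNAL,cv2.CHAIN_APPROX_NONE);k=max(c,key=cv2.contourArea)
print('brass',cv2.minEnclosingCircle(k),cv2.minAreaRect(k),cv2.contourArea(k))
ce=np.array(cv2.minEnclosingCircle(k)[0])+(320,115);print(onz(t,[ce],.06))
inside=np.zeros_like(b);cv2.drawContours(inside,[cv2.convexHull(k)],-1,1,-1)
inside=cv2.erode(inside,np.ones((3,3),np.uint8))
dark=(inside>0)&((sub[...,2]<120)); ys,xs=np.nonzero(dark);print('dark n',len(xs))
w=255-sub[...,2][dark].astype(float)
if len(xs):
    pc=np.array([np.average(xs,weights=w)+320,np.average(ys,weights=w)+115]);print(pc,onz(t,[pc],.06),onz(t,[pc],.055))
    print(cv2.minAreaRect(np.c_[xs,ys].astype(np.float32)))
mid=np.array([324,87.5])/2+(215,100)
p=arm.observe()['position']
for dz in(.02,.024,.028): print(dz,onz(s,[mid],p[2]+dz)-p)
E
```

```text
at hole [[22, 170, 184], [23, 171, 191], [22, 176, 151], [21, 173, 109], [21, 175, 92], [21, 169, 89], [21, 172, 92], [21, 168, 97], [21, 159, 104], [21, 169, 115], [22, 176, 132], [22, 175, 153], [23, 173, 184], [22, 156, 186]]
brass ((16.119718551635742, 17.176055908203125), 7.216296672821045) ((16.10000228881836, 17.299999237060547), (13.86362075805664, 12.969193458557129), 26.56505012512207) 141.0
[[ 0.6348 -0.3116  0.06  ]]
dark n 19
[336.3895 132.315 ] [[ 0.6344 -0.3121  0.06  ]] [[ 0.6363 -0.3131  0.055 ]]
((16.399999618530273, 17.299999237060547), (7.273237705230713, 2.2135939598083496), 18.43494987487793)
0.02 [[-0.0006 -0.0104  0.02  ]]
0.024 [[-0.0022 -0.0044  0.024 ]]
0.028 [[-0.0037  0.0016  0.028 ]]
```

```bash
python3 -m creep '[[0,0,0,0,0,-0.0545],[0,0,0,0,0,-0.0545],[0,0,0,0,0,-0.0545],[0,0,0,0,0,-0.0545],[0,0,0,0,0,-0.0545],[0,0,0,0,0,-0.0545],[0,0,0,0,0,-0.0545],[0,0,0,0,0,-0.0545],[0,0,0,0,0,-0.0545],[0,0,0,0,0,-0.0545],[0,0,0,0,0,-0.0545],[0,0,0,0,0,-0.0545],[0,0,0,0,0,-0.0545],[0,0,0,0,0,-0.0545],[0,0,0,0,0,-0.0545],[0,0,0,0,0,0],[0,0,0,0,0,0]]' -1 20; python3 g.py 0.364 -0.285 0.09 157 4
```

```text
clock: 10.32
position: [0.3796, -0.2981, 0.1355]
ee_rot: [1.313, -2.836, -0.031]
force: [-0.2, 0.2, -0.8]
width: 1.003
gripper_force: 0.0
pos [ 0.3796 -0.2981  0.1355] yawY 139.69 tiltz [-0.022  0.011 -1.   ] F [-0.2  0.2 -0.8] t 10.32 w 1.003 j [ 1.04  0.36 -0.62  1.93  0.25  0.95  2.73]
total shift mm [-0.2 19.3 46. ] scaled [-0.0005  0.0482  0.115 ] turn deg [  1.44  -0.13 -17.31] scaled [ 0.012  -0.0011 -0.1442] perrow [-0.0001  0.012   0.0288] [ 0.003  -0.0003 -0.0361]
```

```bash
python3 -m creep '[[0,0,0,0,0,0.058],[0,0,0,0,0,0.058],[0,0,0,0,0,0.058],[0,0,0,0,0,0.058],[0,0,0,0,0,0.058],[0,0,0,0,0,0.058],[0,0,0,0,0,0.058],[0,0,0,0,0,0.058],[0,0,0,0,0,0.058],[0,0,0,0,0,0.058],[0,0,0,0,0,0.058],[0,0,0,0,0,0.058],[0,0,0,0,0,0.058],[0,0,0,0,0,0.058],[0,0,0,0,0,0.058],[0,0,0,0,0,0]]' -1 20; python3 g.py 0.364 -0.285 0.14 -23 20
```

```text
clock: 11.65
position: [0.3804, -0.2976, 0.1363]
ee_rot: [-1.437, -2.767, 0.006]
force: [0.4, -1.0, -0.5]
width: 1.0
gripper_force: 0.0
pos [ 0.3804 -0.2976  0.1363] yawY 35.11 tiltz [-0.023  0.007 -1.   ] F [ 0.4 -1.  -0.5] t 11.65 w 1.0 j [ 0.73  0.3  -0.23  1.96  0.09  0.92  1.07]
total shift mm [19.8 -6.3 -3.2] scaled [ 0.0495 -0.0157 -0.0081] turn deg [-1.31 -0.59 58.09] scaled [-0.0109 -0.0049  0.4841] perrow [ 0.0025 -0.0008 -0.0004] [-0.0005 -0.0002  0.0242]
```

```bash
python3 -m creep '[[0,0,0,-0.011,-0.005,0],[0,0,0,0,0,0.054],[0,0,0,0,0,0.054],[0,0,0,0,0,0.054],[0,0,0,0,0,0.054],[0,0,0,0,0,0.054],[0,0,0,0,0,0.054],[0,0,0,0,0,0.054],[0,0,0,0,0,0.054],[0,0,0,0,0,0.052],[0,0,0,0,0,0],[0,0,0,0,0,0]]' -1 20; python3 g.py 0.364 -0.285 0.08 -23 6
```

```text
clock: 12.65
position: [0.38, -0.2976, 0.1362]
ee_rot: [-2.6, -1.746, -0.013]
force: [0.1, -0.1, 0.2]
width: 0.998
gripper_force: 0.0
pos [ 0.38   -0.2976  0.1362] yawY -22.24 tiltz [ 0.002  0.013 -1.   ] F [ 0.1 -0.1  0.2] t 12.65 w 0.998 j [ 0.59  0.28 -0.04  1.98 -0.    0.88  0.17]
total shift mm [  4.9 -19.4  56.3] scaled [ 0.0121 -0.0485  0.1408] turn deg [-0.19 -0.71  0.76] scaled [-0.0016 -0.0059  0.0064] perrow [ 0.002  -0.0081  0.0235] [-0.0003 -0.001   0.0011]
```

```bash
python3 -m creep '[[0.006,-0.024,0,-0.0016,-0.006,0.0064],[0.006,-0.024,0.04,0,0,0],[0,0,0.05,0,0,0],[0,0,0.05,0,0,0],[0,0,0.03,0,0,0],[0,0,0,0,0,0],[0,0,0,0,0,0]]'; python3 g.py 0.364 -0.285 0.02 -23 6;python3 - <<'E'
from h import *
s=grab('scene');t=grab('top');p=arm.observe()['position']
print(((proj(s,p)-(320,150))*6).round(), ((proj(s,p+[0,0,.027])-(320,150))*6).round())
a=cv2.resize(s['frame'][150:240,320:410,::-1],None,fx=6,fy=6,interpolation=cv2.INTER_CUBIC)
b=cv2.resize(t['frame'][220:300,290:370,::-1],None,fx=3,fy=3,interpolation=cv2.INTER_CUBIC)
cv2.imwrite('pics/p5.png',np.hstack([a,cv2.copyMakeBorder(b,0,300,0,0,cv2.BORDER_CONSTANT)]))
E
```

```text
clock: 13.23
position: [0.3634, -0.2856, 0.0679]
ee_rot: [-2.621, -1.73, 0.001]
force: [-0.4, 0.3, 0.1]
width: 1.001
gripper_force: 0.0
pos [ 0.3634 -0.2856  0.0679] yawY -23.15 tiltz [-0.002  0.001 -1.   ] F [-0.4  0.3  0.1] t 13.23 w 1.001 j [ 0.58  0.35 -0.04  2.11  0.02  0.69  0.12]
total shift mm [ 0.7  0.4 47.9] scaled [0.0018 0.001  0.1198] turn deg [-0.1  -0.02 -0.15] scaled [-0.0009 -0.0002 -0.0012] perrow [0.0003 0.0002 0.02  ] [-0.0001 -0.     -0.0002]
[[338. 270.]] [[350. 202.]]
```

View pics/p5.png

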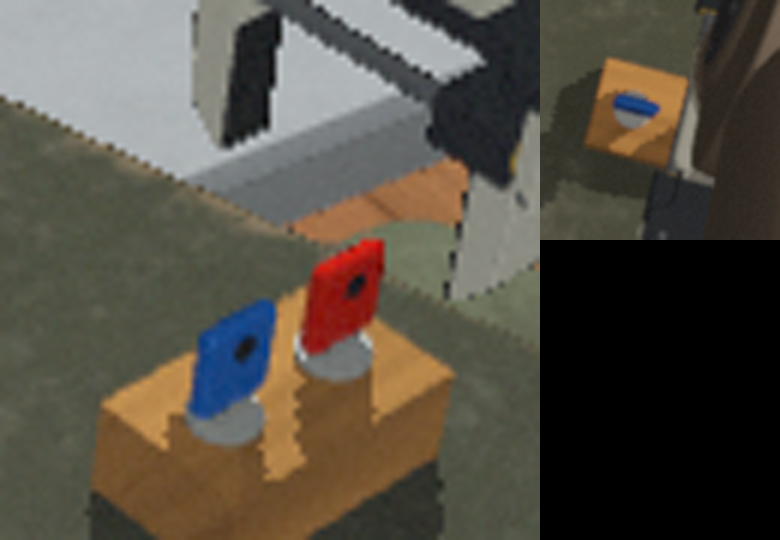

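The far finger's inner pad ends at about (222–270, 147–125), the near finger's bottom corner is at (455,298), and the red bow stands between them at (343,295). I'll check the lateral offset by projecting the far pad.

```bash
python3 - <<'E'
from h import *
s=load('scene');p=arm.observe()['position']
Y=np.array([.9195,-.393,0]);X=np.array([-.393,-.9195,0])
c=lambda P:((proj(s,P)-(320,150))*6).round().tolist()
for dz in(.02,.024,.028):
    b=p+[0,0,dz]
    print(dz,'far pad edge',c(b+.046*Y-.0095*X),c(b+.046*Y+.0095*X),'near inner',c(b-.046*Y-.0095*X),c(b-.046*Y+.0095*X),'outer',c(b-.065*Y-.0095*X),c(b-.065*Y+.0095*X))
    q=np.array([246,136])/6+(320,150); print(' far pad implies bias',(onz(s,[q],b[2])[0]-(p+.046*Y)).round(4))
k=np.array([.3617,-.285,.078]); print('key top',c(k-.015*X),c(k+.015*X))
E
```

```text
0.02 far pad edge [[220.0, 161.0]] [[262.0, 139.0]] near inner [[438.0, 306.0]] [[479.0, 282.0]] outer [[486.0, 338.0]] [[527.0, 313.0]]
 far pad implies bias [ 0.0014 -0.0081  0.02  ]
0.024 far pad edge [[221.0, 151.0]] [[263.0, 129.0]] near inner [[440.0, 296.0]] [[482.0, 272.0]] outer [[488.0, 328.0]] [[530.0, 303.0]]
 far pad implies bias [-0.0002 -0.0028  0.024 ]
0.028 far pad edge [[223.0, 141.0]] [[265.0, 119.0]] near inner [[442.0, 286.0]] [[484.0, 261.0]] outer [[490.0, 318.0]] [[532.0, 293.0]]
 far pad implies bias [-0.0017  0.0025  0.028 ]
key top [[316.0, 270.0]] [[381.0, 233.0]]
```

```bash
python3 -m creep '[[0.001,0.001,0.02,0,0,0],[0,0,0.03,0,0,0],[0,0,0.03,0,0,0],[0,0,0.025,0,0,0],[0,0,0.0125,0,0,0],[0,0,0,0,0,0],[0,0,0,0,0,0]]'; python3 g.py 0.3625 -0.285 0.021 -23 1; python3 -m creep '[[0,0,0,0,0,0],[0,0,0,0,0,0],[0,0,0,0,0,0],[0,0,0,0,0,0],[0,0,0,0,0,0],[0,0,0,0,0,0],[0,0,0,0,0,0],[0,0,0,0,0,0]]' 1 15; python3 g.py 0.3625 -0.285 0.021 -23 1
```

```text
clock: 13.92
position: [0.3642, -0.2856, 0.0212]
ee_rot: [-2.624, -1.726, 0.0]
force: [-0.7, 0.5, 0.3]
width: 1.001
gripper_force: 0.0
pos [ 0.3642 -0.2856  0.0212] yawY -23.32 tiltz [-0.     0.001 -1.   ] F [-0.7  0.5  0.3] t 13.92 w 1.001 j [ 0.58  0.43 -0.04  2.15  0.03  0.57  0.11]
total shift mm [-0.2 -1.8  0.2] scaled [-0.0004 -0.0045  0.0005] turn deg [-0.04 -0.02 -0.32] scaled [-0.0003 -0.0002 -0.0027] perrow [-0.0004 -0.0045  0.0005] [-0.0003 -0.0002 -0.0027]
clock: 14.58
position: [0.3641, -0.2855, 0.0211]
ee_rot: [-2.624, -1.726, 0.0]
force: [1.4, 0.8, 0.2]
width: 0.467
gripper_force: 0.0
pos [ 0.3641 -0.2855  0.0211] yawY -23.34 tiltz [-0.001  0.001 -1.   ] F [1.4 0.8 0.2] t 14.58 w 0.467 j [ 0.58  0.43 -0.04  2.15  0.03  0.57  0.11]
total shift mm [-0.2 -1.6  0.1] scaled [-0.0005 -0.0041  0.0002] turn deg [-0.04 -0.02 -0.34] scaled [-0.0004 -0.0002 -0.0029] perrow [-0.0005 -0.0041  0.0002] [-0.0004 -0.0002 -0.0029]
```

```bash
python3 -m creep '[[0,0,0,0,0,0],[0,0,0,0,0,0],[0,0,0,0,0,0],[0,0,0,0,0,0],[0,0,0,0,0,0],[0,0,0,0,0,0],[0,0,0,0,0,0]]' 1 15; python3 g.py 0.3625 -0.285 0.021 -23 1
```

```text
clock: 15.17
position: [0.364, -0.2854, 0.021]
ee_rot: [-2.624, -1.726, 0.0]
force: [0.9, 0.4, 0.2]
width: 0.087
gripper_force: 15.0
pos [ 0.364  -0.2854  0.021 ] yawY -23.34 tiltz [-0.001  0.001 -1.   ] F [0.9 0.4 0.2] t 15.17 w 0.087 j [ 0.58  0.43 -0.04  2.15  0.03  0.57  0.11]
total shift mm [-0.2 -1.5  0. ] scaled [-0.0005 -0.0038  0.    ] turn deg [-0.05 -0.02 -0.34] scaled [-0.0005 -0.0002 -0.0029] perrow [-0.0005 -0.0038  0.    ] [-0.0005 -0.0002 -0.0029]
```

```bash
python3 -m creep '[[0,0,0,0,0,0],[0,0,-0.02,0,0,0],[0,0,-0.04,0,0,0],[0,0,-0.06,0,0,0],[0,0,-0.06,0,0,0],[0,0,-0.06,0,0,0],[0,0,-0.02,0,0,0.033],[0,0,0,0,0,0.033],[0,0,0,0,0,0],[0,0,0,0,0,0]]' 1 50; python3 g.py 0.636 -0.312 0.121 -31.2 9
```

```text
clock: 16.0
position: [0.364, -0.2855, 0.1254]
ee_rot: [-2.736, -1.543, 0.0]
force: [0.7, -0.2, -0.3]
width: 0.082
gripper_force: 50.0
pos [ 0.364  -0.2855  0.1254] yawY -31.14 tiltz [-0.  0. -1.] F [ 0.7 -0.2 -0.3] t 16.0 w 0.082 j [ 0.56  0.26 -0.01  2.05  0.    0.84  0.  ]
total shift mm [117.9 246.5   4.3] scaled [0.2948 0.6163 0.0107] turn deg [-0.03 -0.01  0.06] scaled [-0.0003 -0.0001  0.0005] perrow [0.0328 0.0685 0.0012] [-0.     -0.      0.0001]
```

```bash
python3 -m creep '[[0.02,0.04,0,0,0,0],[0.03,0.062,0,0,0,0],[0.03,0.062,0,0,0,0],[0.03,0.062,0,0,0,0],[0.03,0.062,0,0,0,0],[0.03,0.062,0,0,0,0],[0.03,0.062,0,0,0,0],[0.03,0.062,0,0,0,0],[0.03,0.062,0,0,0,0],[0.02,0.045,0,0,0,0],[0.015,0.035,0,0,0,0],[0,0,0,0,0,0],[0,0,0,0,0,0],[0,0,0,0,0,0]]'; python3 g.py 0.636 -0.312 0.095 -31.2 2
```

```text
clock: 17.17
position: [0.6347, -0.3126, 0.1241]
ee_rot: [-2.735, -1.541, 0.002]
force: [0.3, 0.3, -0.5]
width: 0.084
gripper_force: 50.0
pos [ 0.6347 -0.3126  0.1241] yawY -31.23 tiltz [-0.002  0.001 -1.   ] F [ 0.3  0.3 -0.5] t 17.17 w 0.084 j [ 0.39  0.63 -0.01  1.43  0.    1.09 -0.17]
total shift mm [ 1.2  0.9 29.1] scaled [0.0029 0.0022 0.0728] turn deg [-0.15  0.01 -0.03] scaled [-0.0013  0.0001 -0.0002] perrow [0.0014 0.0011 0.0364] [-0.0006  0.0001 -0.0001]
```

```bash
python3 -m creep '[[0.003,0.002,0.03,-0.0013,0,0],[0,0,0.04,0,0,0],[0,0,0.027,0,0,0],[0,0,0,0,0,0],[0,0,0,0,0,0]]';python3 g.py 0.636 -0.312 0.075 -31.2 2; python3 -m creep '[[0,0,0.008,0,0,0],[0,0,0.008,0,0,0],[0,0,0.008,0,0,0],[0,0,0,0,0,0]]'; python3 g.py 0.636 -0.312 0.07 -31.2 2
```

```text
clock: 17.58
position: [0.6362, -0.3119, 0.0856]
ee_rot: [2.738, 1.54, -0.0]
force: [0.4, -0.3, -0.2]
width: 0.081
gripper_force: 50.0
pos [ 0.6362 -0.3119  0.0856] yawY -31.27 tiltz [ 0. -0. -1.] F [ 0.4 -0.3 -0.2] t 17.58 w 0.081 j [ 0.39  0.66 -0.01  1.46  0.01  1.01 -0.17]
total shift mm [-0.2 -0.2 10.6] scaled [-0.0004 -0.0004  0.0266] turn deg [ 0.01  0.01 -0.07] scaled [ 0.0001  0.0001 -0.0006] perrow [-0.0002 -0.0002  0.0133] [ 0.      0.     -0.0003]
clock: 17.92
position: [0.6371, -0.3119, 0.076]
ee_rot: [2.737, 1.54, 0.001]
force: [0.4, 0.3, -0.0]
width: 0.083
gripper_force: 50.0
pos [ 0.6371 -0.3119  0.076 ] yawY -31.26 tiltz [ 0.001 -0.001 -1.   ] F [ 0.4  0.3 -0. ] t 17.92 w 0.083 j [ 0.39  0.67 -0.01  1.47  0.01  0.99 -0.17]
total shift mm [-0.7 -0.9  6. ] scaled [-0.0017 -0.0022  0.0151] turn deg [ 0.08 -0.01 -0.06] scaled [ 0.0006 -0.0001 -0.0005] perrow [-0.0009 -0.0011  0.0075] [ 0.0003 -0.     -0.0002]
```

```bash
python3 -m creep '[[-0.001,-0.001,0.005,0,0,0],[0,0,0.005,0,0,0],[0,0,0,0,0,0]]'; python3 -m creep '[[0,0,0.005,0,0,0],[0,0,0.005,0,0,0],[0,0,0,0,0,0]]';  python3 -m creep '[[0,0,0.005,0,0,0],[0,0,0,0,0,0]]'
```

```text
clock: 18.17
position: [0.6365, -0.312, 0.0721]
ee_rot: [2.737, 1.54, 0.001]
force: [-0.4, 0.1, -0.9]
width: 0.084
gripper_force: 50.0
clock: 18.42
position: [0.6362, -0.3116, 0.0685]
ee_rot: [2.738, 1.541, 0.001]
force: [-2.7, 2.9, 2.3]
width: 0.082
gripper_force: 50.0
clock: 18.58
position: [0.636, -0.3115, 0.0659]
ee_rot: [-2.738, -1.541, -0.0]
force: [-3.4, 2.7, 1.4]
width: 0.086
gripper_force: 50.0
```

```bash
python3 -m creep '[[0,-0.004,0,0,0,0],[0,0,0.005,0,0,0],[0,0,0,0,0,0]]'; python3 -m creep '[[0,0,0.005,0,0,0],[0,0,0.005,0,0,0],[0,0,0,0,0,0]]'
```

```text
clock: 18.83
position: [0.6355, -0.3113, 0.0645]
ee_rot: [2.736, 1.54, 0.002]
force: [-2.0, 1.9, 1.8]
width: 0.084
gripper_force: 50.0
clock: 19.08
position: [0.6349, -0.3109, 0.06]
ee_rot: [2.738, 1.541, 0.001]
force: [-3.5, 2.4, 0.4]
width: 0.085
gripper_force: 50.0
```

```bash
python3 -m creep '[[0,-0.006,0,0,0,0],[0,0,0.005,0,0,0],[0,0,0,0,0,0]]'; python3 -m creep '[[0,0,0.005,0,0,0],[0,0,0.005,0,0,0],[0,0,0,0,0,0]]'
```

```text
clock: 19.33
position: [0.634, -0.3105, 0.0585]
ee_rot: [2.736, 1.539, 0.003]
force: [1.5, -0.5, -1.0]
width: 0.085
gripper_force: 50.0
clock: 19.58
position: [0.6341, -0.3105, 0.0551]
ee_rot: [2.736, 1.539, 0.003]
force: [-0.1, 0.5, 3.3]
width: 0.086
gripper_force: 50.0
```

```bash
python3 -m creep '[[0,0,0.005,0,0,0],[0,0,0.005,0,0,0],[0,0,0,0,0,0]]'; python3 -m creep '[[0,0,0.004,0,0,0.02],[0,0,0.004,0,0,-0.04],[0,0,0.004,0,0,0.04],[0,0,0,0,0,-0.02],[0,0,0,0,0,0]]'
```

```text
clock: 19.83
position: [0.6343, -0.3107, 0.0509]
ee_rot: [2.735, 1.539, 0.004]
force: [2.6, -2.1, -1.9]
width: 0.082
gripper_force: 50.0
clock: 20.25
position: [0.6346, -0.3109, 0.0456]
ee_rot: [2.733, 1.541, 0.004]
force: [4.2, -3.5, -3.4]
width: 0.086
gripper_force: 50.0
```

```bash
python3 -m creep '[[0,0.003,0.004,0,0,0],[0,0,0.004,0,0,0],[0,0,0,0,0,0]]'; python3 -m creep '[[0,0,0.004,0,0,0.02],[0,0,0.004,0,0,-0.04],[0,0,0,0,0,0.04],[0,0,0,0,0,-0.02],[0,0,0,0,0,0]]'; python3 g.py 0.6345 -0.3107 0.04 -31.2 1
```

```text
clock: 20.5
position: [0.635, -0.3111, 0.045]
ee_rot: [2.736, 1.538, 0.003]
force: [-4.4, 2.5, 18.9]
width: 0.08
gripper_force: 50.0
clock: 20.92
position: [0.6353, -0.3112, 0.0447]
ee_rot: [2.733, 1.54, 0.005]
force: [-12.3, 5.9, 40.7]
width: 0.086
gripper_force: 50.1
pos [ 0.6353 -0.3112  0.0447] yawY -31.2 tiltz [ 0.005 -0.002 -1.   ] F [-12.3   5.9  40.7] t 20.92 w 0.086 j [ 0.39  0.7  -0.01  1.51  0.01  0.93 -0.17]
total shift mm [ 0.  -1.   4.7] scaled [ 0.     -0.0024  0.0118] turn deg [ 0.29 -0.04  0.  ] scaled [ 0.0024 -0.0003  0.    ] perrow [ 0.     -0.0024  0.0118] [ 0.0024 -0.0003  0.    ]
```

```bash
python3 -m creep '[[0,-0.002,-0.006,0,0,0],[0,0,0,0,0,0],[0,0,0,0,0,0]]' 1 60;  python3 -m creep '[[0,0,0,0,0,0.04],[0,0,0,0,0,0.04],[0,0,0,0,0,0.04],[0,0,0,0,0,0.04],[0,0,0,0,0,0.04],[0,0,0,0,0,0.04],[0,0,0,0,0,0]]'; python3 g.py 0.635 -0.3111 0.0447 -136 1
```

```text
clock: 21.17
position: [0.6351, -0.3111, 0.0449]
ee_rot: [2.735, 1.537, 0.005]
force: [-3.6, 1.4, 21.5]
width: 0.081
gripper_force: 60.0
clock: 21.75
position: [0.6358, -0.3119, 0.0449]
ee_rot: [3.032, 0.801, 0.008]
force: [-1.2, -0.6, 19.3]
width: 0.083
gripper_force: 60.0
pos [ 0.6358 -0.3119  0.0449] yawY -60.42 tiltz [ 0.006 -0.004 -1.   ] F [-1.2 -0.6 19.3] t 21.75 w 0.083 j [ 0.31  0.7   0.12  1.52 -0.1   0.92 -0.6 ]
total shift mm [-0.3 -1.1  0.2] scaled [-0.0007 -0.0029  0.0006] turn deg [ 0.16 -0.43 75.58] scaled [ 0.0014 -0.0036  0.6299] perrow [-0.0007 -0.0029  0.0006] [ 0.0014 -0.0036  0.6299]
```

```bash
python3 -m creep '[[0,0,0,0,-0.002,0.04],[0,0,0,0,0,0.04],[0,0,0,0,0,0.04],[0,0,0,0,0,0.04],[0,0,0,0,0,0.04],[0,0,0,0,0,0.04],[0,0,0,0,0,0.04],[0,0,0,0,0,0.04],[0,0,0,0,0,0.04],[0,0,0,0,0,0.04],[0,0,0,0,0,0.04],[0,0,0,0,0,0.04],[0,0,0,0,0,0]]'; python3 g.py 0.6352 -0.3113 0.0447 -131 1; python3 -c "
from cell import arm;print(arm.observe()['ft_torque'])"
```

```text
clock: 22.83
position: [0.6356, -0.3138, 0.045]
ee_rot: [3.041, -0.76, 0.008]
force: [-1.2, -4.7, 17.9]
width: 0.087
gripper_force: 60.0
pos [ 0.6356 -0.3138  0.045 ] yawY -118.06 tiltz [ 0.003 -0.008 -1.   ] F [-1.2 -4.7 17.9] t 22.83 w 0.087 j [ 0.14  0.73  0.39  1.53 -0.31  0.94 -1.43]
total shift mm [-1.6 -2.   0.2] scaled [-0.004  -0.0051  0.0006] turn deg [ 0.27 -0.4  12.94] scaled [ 0.0022 -0.0033  0.1078] perrow [-0.004  -0.0051  0.0006] [ 0.0022 -0.0033  0.1078]
[-1.121989    0.38074083  0.10809174]
```

```bash
python3 -m creep '[[0.002,0.0025,0,0.002,-0.003,0.03],[0,0,0,0,0,0.03],[0,0,0,0,0,0.03],[0,0,0,0,0,0.015],[0,0,0,0,0,0],[0,0,0,0,0,0]]'; python3 g.py 0.6352 -0.3113 0.0447 -131 1; python3 -c "
from cell import arm;print(arm.observe()['ft_torque'])"
```

```text
clock: 23.33
position: [0.6353, -0.3142, 0.0449]
ee_rot: [2.949, -1.083, -0.002]
force: [-2.2, -2.8, 20.5]
width: 0.08
gripper_force: 60.0
pos [ 0.6353 -0.3142  0.0449] yawY -130.35 tiltz [-0.001  0.    -1.   ] F [-2.2 -2.8 20.5] t 23.33 w 0.08 j [ 0.12  0.74  0.45  1.52 -0.36  0.96 -1.6 ]
total shift mm [-1.9 -2.1  0.2] scaled [-0.0049 -0.0052  0.0006] turn deg [0.03 0.08 0.65] scaled [0.0003 0.0007 0.0054] perrow [-0.0049 -0.0052  0.0006] [0.0003 0.0007 0.0054]
[-0.49919464  0.78154315  0.21119156]
```

```bash
python3 -m creep '[[0,0,0,0,0,0.02],[0,0,0,0,0,0.015],[0,0,0,0,0,0],[0,0,0,0,0,0],[0,0,0,0,0,0]]'; python3 g.py 0.6352 -0.3113 0.0447 -131 1; python3 -c "
from h import *
print(arm.observe()['ft_torque'])
s=grab('scene');t=grab('top')
a=cv2.resize(s['frame'][80:220,205:325,::-1],None,fx=4,fy=4,interpolation=cv2.INTER_CUBIC)
b=cv2.resize(t['frame'][90:230,290:370,::-1],None,fx=4,fy=4,interpolation=cv2.INTER_CUBIC)
cv2.imwrite('pics/p6.png',np.hstack([a,b]))"
```

```text
clock: 23.75
position: [0.6352, -0.3143, 0.0449]
ee_rot: [2.907, -1.189, -0.002]
force: [-2.3, -2.0, 19.7]
width: 0.084
gripper_force: 60.1
pos [ 0.6352 -0.3143  0.0449] yawY -134.5 tiltz [-0.002  0.    -1.   ] F [-2.3 -2.  19.7] t 23.75 w 0.084 j [ 0.11  0.74  0.47  1.52 -0.38  0.97 -1.66]
total shift mm [-2.1 -2.1  0.2] scaled [-0.0052 -0.0053  0.0006] turn deg [ 0.05  0.08 -3.5 ] scaled [ 0.0004  0.0006 -0.0292] perrow [-0.0052 -0.0053  0.0006] [ 0.0004  0.0006 -0.0292]
[-0.59596642  0.86070557  0.54486946]
```

View pics/p6.png

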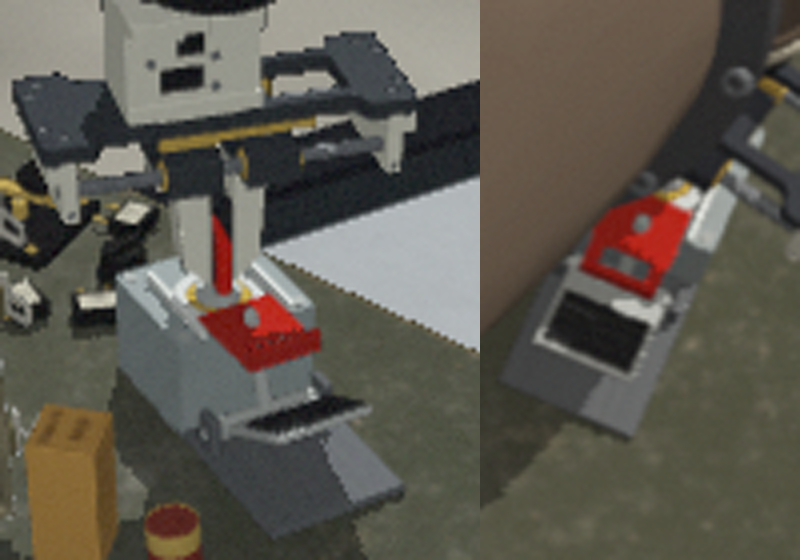

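The red bow at (222,265) is gripped and turned, its collar sits on the brass face, the shutter is open and the pedal is up. The torque jumped from 0.21 to 0.54 N m, so the core is at its stop.

```bash
python3 -c "
from cell import arm;print(arm.sign_off());print(arm.observe()['clock'])"
```

```text
the job is handed in; nothing more can be done
None
the job is handed in; nothing more can be done
```

I handed the job in at about 24 s with the red key home, turned clockwise to the stop and gripped at 60 N, the shutter open, the pedal up and the blue key left in the rack; the judge's verdict was not shown to me.

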